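# Load a lamp heat sink and its end plate onto the assembly spindle

### The job

From the three-compartment parts bin take the large square finned heat sink that has a hole through it, lay it down on the rubber mat and let go, then take it again across its sides so that the hole is free and slide it onto the spindle of the stand, right up to the shoulder. Then take the square end plate with a hole from the bin and slide it onto the spindle too, up against the heat sink, so that both hang there pushed home and let go. Set things down rather than dropping them, and leave the small solid finned block in the bin and everything else on the bench where it is.

Things in the scene. Friction and masses are not known exactly. Their poses are not given: they have to be found in the camera images.
- bin: Grey plastic bin, fixed, 160 x 206 mm outside (x, y), 60 mm high; walls, dividers and floor 5 mm. Two dividers along its x make three compartments, each 150 mm (x) by 62 mm (y), centred at y = -67, 0, +67 mm. Which part is where varies. No finger room in y beside the heat sink; about 35 mm or more beyond each part's x ends. Origin: centre of its underside.
- heat_sink: The finned heat sink with a hole: square aluminium extrusion with ribs along its length, 66 mm long (its x axis) and 50 x 50 mm in section (y, z), with a 26 x 26 mm square hole right through along x; about 0.2 kg. Origin: its middle, on the hole's axis. It lies in the bin with x along the bin's x.
- end_plate: Square aluminium end plate, 60 x 60 mm (its x, z) and 20 mm thick (its y), with a 26 x 26 mm square hole through along its y axis; about 0.12 kg. Origin: its middle, on the hole's axis. It stands on edge in the bin with its thickness along the bin's y, its sides facing along the bin's x.
- solid_block: Bystander in the bin: finned aluminium block without a hole, 66 x 30 x 34 mm (x, y, z), clearly narrower and lower than the heat sink. Origin: its middle.
- mat: Dark rubber set-down mat, fixed, 150 x 150 mm and 4 mm thick. Origin: centre of its underside (its top is at z = 4 mm).
- seat (a point): On the fixed stand: point on the spindle's axis at the shoulder's face, 120 mm above the table. The spindle is a level round rod, 16 mm in diameter, running 110 mm along this frame's -x to its free end. Shoulder: 44 mm disc on a 40 mm wide mast that rises 20 mm above the axis. Base 12 mm high, 110 mm wide, reaching 80 mm out under the rod. A hung part's hole axis drops to 5 mm below the rod's.
- led_board: Bystander: black round lamp board with small yellow lenses, 150 mm in diameter, 13 mm high, lying beyond the mat. Origin: centre of its underside.
- iron_stand: Bystander: dark round soldering-iron rest with a wire coil, 90 mm in diameter, 75 mm high. Origin: centre of its underside.
- screwdriver: Bystander: black-handled screwdriver lying on the table on the robot's right.
There are look-alikes about, which are no part of the job. What is shaped like the heat_sink but turquoise or yellow is not meant.

How it is judged:
By the outcome, as a careful person would: the job done as asked, in the order asked, and still so for the second after the job is handed in, with the robot touching nothing.
It also fails if it takes over 72 s, if anything falls off the work surface, if the arm or the gripper's body presses on something with over 40 N, if the wrist force passes 120 N, or if a joint passes its speed limit or range.

### The arm

A 6-joint arm with a two-finger parallel gripper is mounted at the origin on the work surface. World frame = base frame: x ahead of the robot, y to its left, z up, the work surface at z = 0. Lengths are in mm, angles in degrees, forces in N, time in s.
With the tool pointing down it reaches from about 300 to 850 mm from the base axis. Payload 4.2 kg.
Tool frame: the origin (TCP) lies between the finger pads; the fingertips stand 14 mm ahead of it and the grasp point (between the pads) lies 5 mm behind it (env.finger_overhang is the distance from the TCP to the fingertips, in mm); z points along the fingers, y is the line along which they close (so a half turn about z gives the same grasp; the last joint's range is limited). The gripper opens to 91 mm and grips with 3 to 60 N. Pads are 32 mm wide; open, the fingers measure 118 mm over their backs; the gripper's body (76 mm by 178 mm) begins 60 mm behind the grasp point.
Start: joints at [-69.557, 18.312, 89.639, -0, 72.044, -1.146], TCP at [211.574, -534.679, 189.876] pointing down, gripper open.
Joint ranges: [-177.97, 177.97], [-48.28, 115.42], [12.27, 149.76], [-77.06, 257.06], [2.81, 150.46], [-146.56, 146.56]. Speed limits (degrees/s): [147.25, 147.25, 180, 180, 180, 180].

### API

Orientations are given as [roll, pitch, yaw] about the fixed x, y, z axes, in that order (R = Rz(yaw) Ry(pitch) Rx(roll)).
In Python, from workcell import status, cams, env, finder gives the robot as it stands.
- The arm moves only by the tool apply_moves, never from a script. Its argument "increments" is a list of rows, each a list of 7 numbers: the opening, from -1 (shut) to 1 (fully open), then the shift along the world's x, y, z in m, then the turn, a rotation vector about the world's x, y, z in degrees. In form: [[gripper, x, y, z, ax, ay, az], ...]. A call has 1 to 5 rows; each row shifts and turns the commanded pose from where the row before left it; what a row does not reach is not made up. A row lasts 1/12 s, in which the tool goes at most 41.7 mm and 7.16 degrees, less where a joint would pass 70% of its speed; a pose out of reach is approached as far as the arm can. A call with a gripper value outside its range is refused whole. The fingers move at their own pace and stop on an object; "newtons" is the grip in N (left out, the last holds). Time passes only in rows, so rows that do not move let the fingers close. It gives the time, the measured TCP pose, the force, the opening and the grip force at its end, in the units of the state.
- status.state(): the state, without advancing time (a new reading comes with each control period).
- cams.grab_frame(name): name is "scene" or "side" or "wrist"; returns a dict with "color" (480x640x3 uint8, red, green, blue), "intrinsics" (3x3 intrinsics, pixels), "R" (3x3) and "t" (3): a world point X has camera coordinates R X + t. Camera axes: x right, y down, z forward; pixel columns grow to the right and rows downward; lengths in mm; the calibration is good to about 2 mm. A picture is of the moment at which its call begins. There is no depth.
- env.job_done(): hands the job in; it is judged then, once.
Trained networks look in the newest picture that a camera, given by its name, has taken for a name from the list of things; names that differ only in an ending like _2 or _b are one class to them, and where a whole thing is asked for, a point or a joint stands for the part that bears it (a point fixed in the world has none). Each returns a list of dicts, best first, with "score" (0 to 1); they miss things now and then, are a little off and sometimes report something else, mostly with a low value. They report only what shows in the picture. A call takes as long as a camera call. They do not tell look-alikes from the thing itself.
- finder.boxes_of(query, camera): "rect" ([left, top, width, height] in pixels, round what is visible of it).
- finder.trace(query, camera): "pixels" (480x640 bool, what is visible of it) and "rect" ([left, top, width, height] in pixels, round what is visible of it).
The state is a dict: "time_s": time; "qpos": joint angles; "qvel": joint speeds; "effort": joint torques, N m; "ee_pos": TCP position; "ee_rot": TCP orientation; "force": force on the tool from outside, world axes, zero at the start; "torque": the same for the moment, N m; "gripper_width": finger opening in mm; "gripper_force": force on a finger pad.
Only numpy, scipy, OpenCV 4.12 (cv2) and the standard library are available. Lean on these libraries where they do the work, as an engineer would, in place of code of your own. Each camera call takes 0.05 s, during which the arm holds its last target. There are 200 camera calls.

## Working session

There is one attempt and no reset: what is moved stays moved. The work goes in short steps, Python scripts to look and compute and a tool call to move; the robot and the scene stay as the last step left them, time stands still between calls to the robot, and variables do not carry over. Pictures are saved under pics/ and viewed, at most 10 in all, crops included, and the job is handed in when it is done.

Besides the shell and the picture viewer there is one more tool, called after ">>>" as name(argument=value, ...) on one line, values as JSON. apply_moves: Moves the arm, as the interface text tells. Its arguments: {"type":"object","properties":{"increments":{"type":"array","items":{"type":"array","items":{"type":"number"}}},"newtons":{"type":"number"}},"required":["increments"]}

```bash
mkdir -p pics; ls; python3 - <<'E'
from workcell import status,cams,env,finder
import cv2,numpy as np
print(status.state())
for c in ["scene","side"]:
    f=cams.grab_frame(c); cv2.imwrite(f"pics/{c}0.png",f["color"][:,:,::-1])
    print(c,f["intrinsics"].tolist(),f["R"].round(4).tolist(),f["t"].round(1).tolist())
    for q in ["bin","heat_sink","end_plate","solid_block","mat","seat","led_board","iron_stand"]:
        try:print(q,[(r["rect"],round(r["score"],2)) for r in finder.boxes_of(q,c)])
        except Exception as e: print(q,e)
E
```

```text
pics
{'time_s': 0.0, 'qpos': array([-6.95571001e+01,  1.83502273e+01,  8.97086784e+01, -2.26348952e-04,
        7.20448314e+01, -1.14576578e+00]), 'qvel': array([ 0.06676429, -0.04085192, -0.09867106,  0.05465541, -0.06811501,
       -0.06204485]), 'effort': array([-1.67573235e-04, -4.12453651e+01, -2.31974888e+01,  7.27161602e-02,
        4.54621157e-02, -1.93795590e-04]), 'ee_pos': array([ 211.3651227 , -534.12219847,  189.01911714]), 'ee_rot': array([-1.79896279e+02, -1.85917662e-03,  2.15887340e+01]), 'force': array([ 0.50505046, -0.06868579,  0.38863806]), 'torque': array([ 0.00108148,  0.00469924, -0.01506204]), 'gripper_force': 0.0, 'gripper_width': 91.02948880090183}
scene [[441.7836305971335, 0.0, 308.26637044847365], [0.0, 441.7836305971335, 240.05001948342627], [0.0, 0.0, 1.0]] [[0.7811, 0.6244, -0.0089], [0.4806, -0.6101, -0.6299], [-0.3987, 0.4878, -0.7766]] [-485.9, -129.5, 1090.3]
bin [([298.8, 173.3, 119.1, 105.2], 0.92), ([323.0, 218.0, 29.1, 37.9], 0.43)]
heat_sink [([339.9, 198.9, 36.6, 36.8], 0.87), ([269.3, 178.7, 34.0, 30.9], 0.75), ([397.3, 160.9, 37.1, 36.8], 
[... 311 characters left out ...]
 0.65)]
side [[435.6943085345645, 0.0, 326.79887677963944], [0.0, 435.6943085345645, 245.03901015282432], [0.0, 0.0, 1.0]] [[0.9929, -0.1178, -0.0185], [-0.0902, -0.6402, -0.7629], [0.078, 0.7591, -0.6463]] [-558.3, 211.7, 745.8]
bin [([263.8, 191.9, 85.7, 84.4], 0.94)]
heat_sink [([208.4, 228.7, 37.8, 39.3], 0.9), ([289.0, 216.2, 33.2, 18.4], 0.75), ([299.6, 168.7, 30.5, 25.9], 0.73), ([298.0, 207.5, 30.7, 10.0], 0.27)]
end_plate [([290.5, 234.8, 33.4, 16.7], 0.91), ([290.5, 215.8, 33.5, 19.9], 0.73)]
solid_block []
mat [([235.6, 302.4, 94.1, 70.2], 0.62)]
seat [([327.6, 389.6, 136.1, 90.4], 0.65)]
led_board [([397.2, 226.8, 41.0, 35.0], 0.32)]
iron_stand [([398.0, 225.0, 40.9, 38.3], 0.7)]
```

View pics/scene0.png

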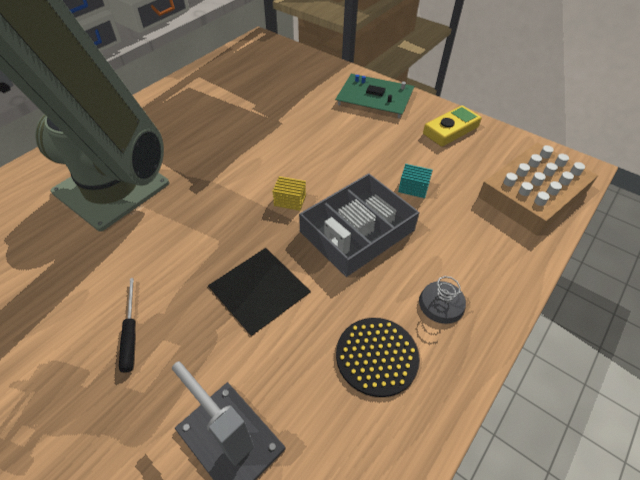

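View pics/side0.png

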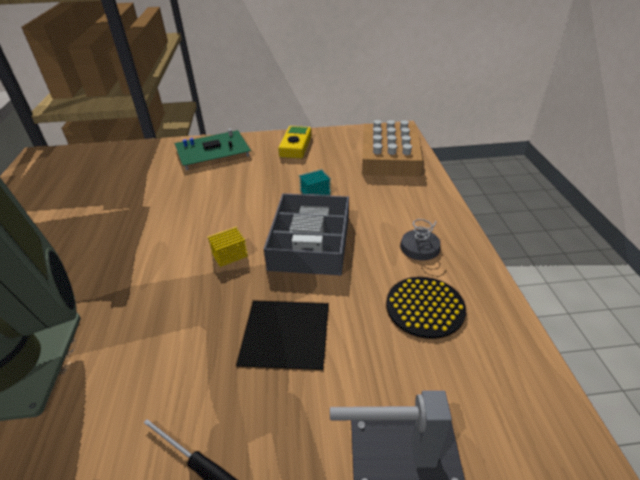

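The scene picture shows the bin at about (358,225). The end plate is in its near compartment (338,235), the heat sink in the middle one (357,216) and the solid block in the far one (380,208). The mat is at (259,291), and the spindle runs from about (178,368) to (215,410). The side view agrees, with the spindle from (331,413) to (420,413). The turquoise and yellow look-alikes lie outside the bin.

```bash
cat > h.py <<'E'
from workcell import status,cams,env,finder
import cv2,numpy as np
from scipy.optimize import minimize,least_squares
def proj(f,X):
    c=np.atleast_2d(X)@f["R"].T+f["t"]; p=c@f["intrinsics"].T; return p[:,:2]/p[:,2:]
def ray(f,uv):
    d=f["R"].T@np.linalg.solve(f["intrinsics"],[uv[0],uv[1],1.]); return -f["R"].T@f["t"],d
def onz(f,uv,z):
    o,d=ray(f,uv); return o+d*(z-o[2])/d[2]
def tri(fs,uvs):
    A=[];b=[]
    for f,uv in zip(fs,uvs):
        o,d=ray(f,uv);d=d/np.linalg.norm(d);P=np.eye(3)-np.outer(d,d);A.append(P);b.append(P@o)
    return np.linalg.lstsq(np.vstack(A),np.hstack(b),rcond=None)[0]
def box(x,y,yaw,sx,sy,z0,z1):
    c,s=np.cos(yaw),np.sin(yaw)
    return np.array([[x+c*a*sx/2-s*b*sy/2,y+s*a*sx/2+c*b*sy/2,z] for a in(-1,1) for b in(-1,1) for z in(z0,z1)])
def fit(fs,masks,p0,dims):
    def cost(p):
        e=0
        for f,m in zip(fs,masks):
            im=np.zeros((480*4,640*4),np.uint8)
            cv2.fillConvexPoly(im,cv2.convexHull(np.round(proj(f,box(p[0],p[1],np.radians(p[2]),*dims))*4+1.5).astype(np.int32)),255)
            im=cv2.resize(im,(640,480),interpolation=cv2.INTER_AREA)/255.
            e+=np.abs(im-m).sum()/m.sum()
        return e
    best=None
    for dy in (-40,-20,0,20,40):
        r=minimize(cost,[p0[0],p0[1],p0[2]+dy],method="Nelder-Mead",options=dict(initial_simplex=np.array([p0[0],p0[1],p0[2]+dy])+np.array([[0,0,0],[15,0,0],[0,15,0],[0,0,8.]]),xatol=.1,fatol=1e-5))
        if best is None or r.fun<best.fun: best=r
    return best.x.round(1),round(best.fun,3)
E
python3 - <<'E'
from h import *
fs=[cams.grab_frame(c) for c in("scene","side")]
for q,px,dims in [("bin",(358,225),(160,206,0,60)),("mat",(259,291),(150,150,0,4))]:
    ms=[finder.trace(q,c)[0]["pixels"] for c in("scene","side")]
    p=onz(fs[0],px,20); print(q,p.round(),fit(fs,ms,(p[0],p[1],0),dims),[fit(fs[i:i+1],ms[i:i+1],(p[0],p[1],0),dims) for i in(0,1)])
for a,b in [((180,368),(332,413)),((213,407),(419,413))]: print("rod",tri(fs,(a,b)).round(1),onz(fs[0],a,120).round(1),onz(fs[1],b,120).round(1))
for c in("led_board","iron_stand"): 
    r=finder.boxes_of(c,"scene")[0]["rect"]; print(c,onz(fs[0],(r[0]+r[2]/2,r[1]+r[3]/2),10).round())
a=cv2.resize(fs[0]["color"][350:480,160:290],(800//2,400),interpolation=cv2.INTER_CUBIC)
b=cv2.resize(fs[1]["color"][370:480,320:470],(400,293),interpolation=cv2.INTER_CUBIC)
im=np.zeros((400,800,3),np.uint8); im[:,:400]=a; im[:293,400:]=b; cv2.imwrite("pics/stand.png",im[:,:,::-1])
E
```

```text
bin [556. 260.  20.] (array([555. , 260.2, -13.2]), np.float64(0.591)) [(array([555.9, 258.5, -13. ]), np.float64(0.334)), (array([554.6, 264. , -13.2]), np.float64(0.228))]
mat [501.  -4.  20.] (array([486.9,   9.6, -10.5]), np.float64(0.07)) [(array([487.5,   7.7, -10.1]), np.float64(0.02)), (array([486.7,  11.9, -10.5]), np.float64(0.017))]
rod [ 546.8 -218.   116.1] [ 550.6 -220.5  120. ] [ 545.3 -217.7  120. ]
rod [ 644.5 -237.5  142.3] [ 632.5 -229.9  120. ] [ 652.9 -231.6  120. ]
led_board [761.  26.  10.]
iron_stand [796. 204.  10.]
```

View pics/stand.png

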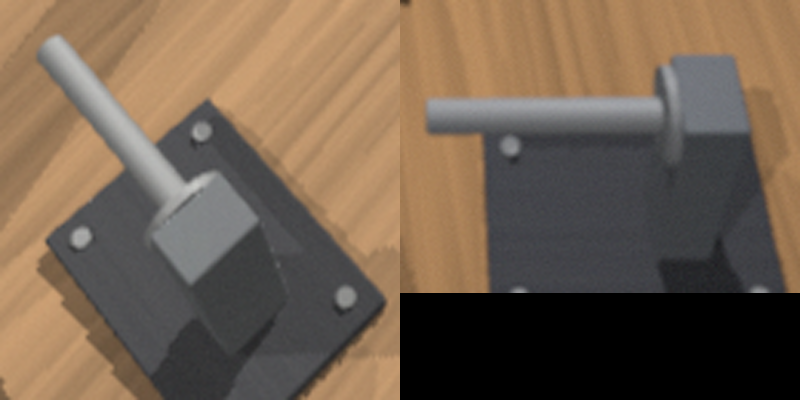

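The crop shows the free end at scene pixel (177.5,366) and side pixel (330.5,413), and the rod meets the shoulder near side pixel (417.5,413). I'll start moving toward the bin, turning to close along its x.

>>> apply_moves(increments=[[1, 0.0156, 0.0361, 0.0055, 0, 0, 2.5], [1, 0.0156, 0.0361, 0.0055, 0, 0, 2.5], [1, 0.0156, 0.0361, 0.0055, 0, 0, 2.5], [1, 0.0156, 0.0361, 0.0055, 0, 0, 2.5], [1, 0.0156, 0.0361, 0.0055, 0, 0, 2.5]])

```text
time_s: 1.72
ee_pos: [289.9, -352.5, 217.6]
ee_rot: [180.0, -0.0, 34.2]
force: [0.4, 0.1, 0.8]
gripper_width: 91.2
gripper_force: 0.0
```

>>> apply_moves(increments=[[1, 0.0156, 0.0361, 0.0055, 0, 0, 2.5], [1, 0.0156, 0.0361, 0.0055, 0, 0, 2.5], [1, 0.0156, 0.0361, 0.0055, 0, 0, 2.5], [1, 0.0156, 0.0361, 0.0055, 0, 0, 2.5], [1, 0.0156, 0.0361, 0.0055, 0, 0, 2.5]])

```text
time_s: 2.13
ee_pos: [367.9, -171.9, 245.5]
ee_rot: [179.9, -0.0, 46.7]
force: [0.1, -0.6, -0.3]
gripper_width: 91.4
gripper_force: 0.0
```

>>> apply_moves(increments=[[1, 0.0156, 0.0361, 0.0055, 0, 0, 2.5], [1, 0.0156, 0.0361, 0.0055, 0, 0, 2.5], [1, 0.0156, 0.0361, 0.0055, 0, 0, 2.5], [1, 0.0156, 0.0361, 0.0055, 0, 0, 2.5], [1, 0.0156, 0.0361, 0.0055, 0, 0, 2.5]])

```text
time_s: 2.55
ee_pos: [445.9, 8.8, 273.0]
ee_rot: [179.9, -0.0, 59.2]
force: [0.3, -0.0, -0.0]
gripper_width: 91.1
gripper_force: 0.0
```

```bash
python3 - <<'E'
from h import *
fs=[cams.grab_frame(c) for c in("scene","side","wrist")]
def res(p):
    u=np.array([np.cos(p[2]),np.sin(p[2]),0]);s=np.array([p[0],p[1],120.])
    e=s-110*u; a=proj(fs[0],e)[0]-[177.5,366]; b=proj(fs[1],e)[0]-[330.5,413.1]; c=proj(fs[1],s)[0]-[417.5,413.5]
    q=proj(fs[0],np.array([e,s])); d=(q[1]-q[0])/np.linalg.norm(q[1]-q[0]); w=np.array([215.2,415])-q[0]
    return np.r_[a,b,c,d[0]*w[1]-d[1]*w[0]]
r=least_squares(res,[650,-231,-.12]);print(r.x[:2].round(1),np.degrees(r.x[2]).round(1),r.fun.round(1))
f=fs[2]; print("wrist cam pos",(-f["R"].T@f["t"]).round(),f["R"].round(3).tolist(), f["intrinsics"][0,0]); s=status.state();print(s["ee_pos"],s["ee_rot"],s["time_s"])
cv2.imwrite("pics/w1.png",f["color"][:,:,::-1])
E
```

```text
[ 651.8 -234.3] -8.0 [-0.1 -1.8 -0.3  1.1  1.3  1.7  2. ]
wrist cam pos [487.  78. 469.] [[0.862, -0.506, 0.0], [-0.487, -0.829, 0.275], [-0.139, -0.237, -0.962]] 358.60679598147584
[446.37400673   8.97943692 272.55113855] [ 1.79965872e+02 -1.91999730e-02  5.93759193e+01] 2.7
```

>>> apply_moves(increments=[[1, 0.0156, 0.0355, 0.0055, 0, 0, 2.5], [1, 0.0156, 0.0355, 0.0055, 0, 0, 2.5], [1, 0.0156, 0.0355, 0.0055, 0, 0, 2.5], [1, 0.0156, 0.0355, 0.0055, 0, 0, 2.5], [1, 0.0156, 0.0355, 0.0055, 0, 0, 2.5]])

```text
time_s: 3.12
ee_pos: [523.9, 184.2, 300.1]
ee_rot: [180.0, 0.1, 71.6]
force: [0.0, 0.2, 0.5]
gripper_width: 91.1
gripper_force: 0.0
```

>>> apply_moves(increments=[[1, 0.0156, 0.0355, 0.0055, 0, 0, 2.5], [1, 0.0156, 0.0355, 0.0055, 0, 0, 2.5], [1, 0, 0, 0, 0, 0, 0]])

```text
time_s: 3.37
ee_pos: [557.3, 259.5, 309.7]
ee_rot: [180.0, -0.2, 76.8]
force: [-0.6, -0.4, -0.8]
gripper_width: 90.9
gripper_force: 0.0
```

```bash
python3 - <<'E'
from h import *
f=cams.grab_frame("wrist"); s=status.state();print(s["ee_pos"],s["ee_rot"],s["time_s"])
im=f["color"][:,:,::-1].copy()
for q in ["bin","heat_sink","end_plate","solid_block"]:
    for r in finder.trace(q,"wrist"):
        if r["score"]<.5: continue
        c=cv2.findContours(r["pixels"].astype(np.uint8),cv2.RETR_EXTERNAL,cv2.CHAIN_APPROX_NONE)[0]; c=max(c,key=cv2.contourArea)
        print(q,round(r["score"],2),r["rect"],cv2.minAreaRect(c))
cv2.imwrite("pics/w2.png",im)
E
```

```text
[555.88579214 256.40979417 309.56271563] [-1.79950120e+02  5.09479901e-02  7.66640177e+01] 3.4167
bin 0.72 [250.5, 120.5, 133.5, 158.7] ((315.5, 196.0), (162.0, 135.0), 90.0)
heat_sink 0.62 [160.6, 214.4, 63.7, 55.8] ((193.53160095214844, 242.09107971191406), (38.83857727050781, 58.89806365966797), 52.4314079284668)
heat_sink 0.62 [267.1, 0.4, 71.4, 69.9] ((303.15380859375, 28.730783462524414), (57.96617126464844, 63.23582458496094), 56.3099365234375)
heat_sink 0.56 [284.2, 174.6, 56.6, 46.7] ((311.5, 198.0), (44.0, 53.0), 90.0)
end_plate 0.93 [298.0, 232.9, 46.8, 26.1] ((320.5, 246.5), (27.0, 45.0), 90.0)
solid_block 0.85 [291.9, 130.8, 53.3, 25.4] ((316.9999694824219, 144.49998474121094), (51.99999237060547, 24.999996185302734), -0.0)
```

View pics/w2.png

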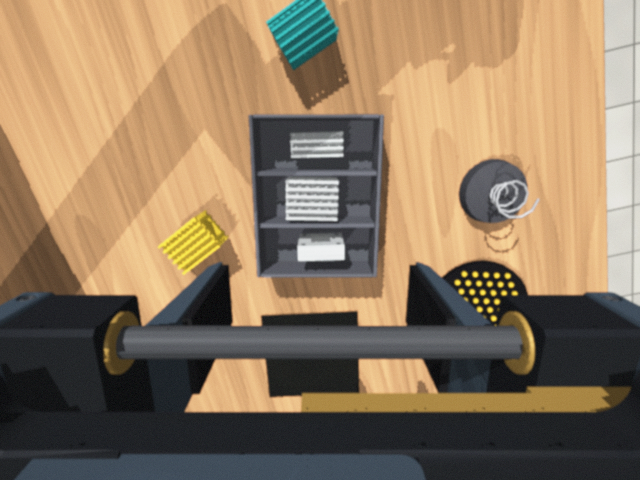

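The wrist view shows the bin squared up in the picture, with rim corners at about (249,116), (383,116), (378,275) and (258,276). The heat sink top is centred at (312,198), the end plate at (321,247) and the solid block at (317,144). Now to metric positions.

```bash
python3 - <<'E'
from h import *
f=cams.grab_frame("wrist"); np.set_printoptions(suppress=True,precision=1)
c=[onz(f,p,60) for p in[(249,115.5),(383.5,115.5),(378.5,276),(257.5,276.5)]]
c=np.array(c);print(c.tolist());print("ctr",c.mean(0)); 
for i in range(4): d=c[(i+1)%4]-c[i];print(np.linalg.norm(d),np.degrees(np.arctan2(d[1],d[0])))
for q,z in [("heat_sink",55),("end_plate",65),("solid_block",39)]:
    for r in finder.trace(q,"wrist"):
        m=r["pixels"]; ys,xs=np.nonzero(m)
        if r["score"]<.5 or not(250<xs.mean()<380): continue
        print(q,[int(v) for v in(xs.min(),xs.max(),ys.min(),ys.max())])
        t,b=ys.min()+4,ys.max()-4
        for y in(t,(t+b)//2,b):
            x=np.nonzero(m[y])[0]; L,R=onz(f,(x.min()-.5,y),z),onz(f,(x.max()+.5,y),z); print(y,x.min(),x.max(),L[:2],R[:2],np.linalg.norm(L-R),(L+R)[:2]/2)
s=status.state();print(s["ee_pos"],s["ee_rot"][2])
E
```

```text
[[497.41273293978816, 370.42898935776475, 60.0], [651.6873904348007, 333.3922432462165, 60.0], [607.7218304578964, 135.02459693430174, 60.0], [450.1420531892211, 172.04314685289717, 60.0]]
ctr [551.7 252.7  60. ]
158.65809310506262 -13.499535704179486
203.18143017365458 -102.49683712791993
161.86957478822532 166.77982414253435
203.9398432637595 76.59767548633113
heat_sink [267, 337, 0, 62]
4 280 328 [562.6 474.7] [615.1 462.1] 54.021493341899614 [588.8 468.4]
31 274 336 [549.  450.7] [617.8 434.1] 70.7543774186295 [583.4 442.4]
58 290 300 [559.5 419.8] [571.7 416.9] 12.589915956607053 [565.6 418.4]
heat_sink [287, 338, 171, 214]
175 287 338 [522.  292.5] [585.  277.4] 64.86576094037065 [553.5 285. ]
192 288 338 [517.7 271.7] [580.4 256.6] 64.46095094941278 [549.1 264.2]
210 288 337 [511.8 249.3] [574.1 234.4] 64.09624326239125 [542.9 241.8]
solid_block [291, 343, 125, 151]
129 291 342 [539.7 345. ] [602.7 329.8] 64.86618612281202 [571.2 337.4]
138 291 343 [536.9 334.5] [601.6 319. ] 66.55838625397743 [569.3 326.7]
147 292 342 [535.4 323.6] [598.1 308.6] 64.48070450820096 [566.7 316.1]
[554.6 254.1 311.4] 76.4992151009996
```

```bash
python3 - <<'E'
from h import *
f=cams.grab_frame("wrist"); s=status.state();print(s["ee_pos"].round(1),s["ee_rot"].round(2))
np.save("w3.npy",dict(f=f),allow_pickle=True)
im=cv2.resize(f["color"][100:290,225:405,::-1],None,fx=3,fy=3,interpolation=cv2.INTER_CUBIC)
def dr(b,col):
    p=((proj(f,b)-[225,100]+.5)*3-.5).astype(int)
    for i,j in((0,2),(2,6),(6,4),(4,0)): cv2.line(im,tuple(map(int,p[i+1])),tuple(map(int,p[j+1])),col,1)
a=np.radians(-13.3)
dr(box(552.5,254,a,160,206,0,60),(0,0,255)); dr(box(552.5,254,a,66,50,5,55),(0,255,0))
cv2.imwrite("pics/w3.png",im)
E
```

```text
[554.6 254.4 311.3] [ 1.7997e+02 -1.0000e-02  7.6520e+01]
```

View pics/w3.png

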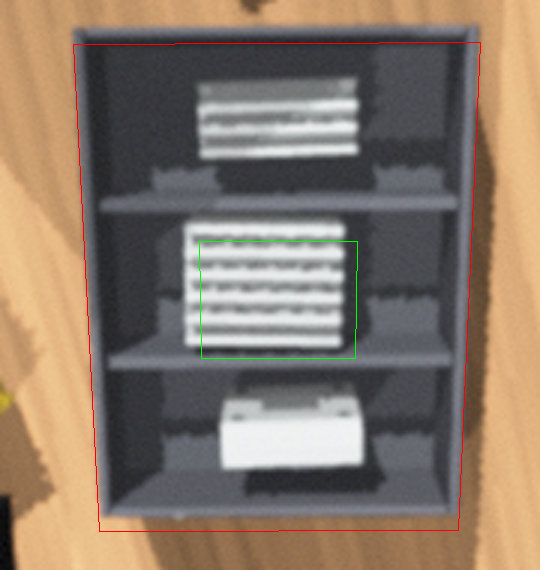

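The overlay puts the bin about 6 mm further up the picture than my guess, at about (554,260), which agrees with the scene fit. The heat sink top is at crop x 185..345, rows 222..347. The plate's top face is at crop x 220..362, rows 418..468.

```bash
python3 - <<'E'
from h import *
f=np.load("w3.npy",allow_pickle=True).item()["f"]
def w(pts,z):
    P=np.array([onz(f,(x/3+225-.33,y/3+100-.33),z) for x,y in pts])[:,:2]; d=P[1]-P[0]
    print(P.mean(0).round(1),"w",np.linalg.norm(d).round(1),"h",np.linalg.norm(P[3]-P[0]).round(1),"yaw",np.degrees(np.arctan2(d[1],d[0])).round(1))
w([(74,29),(480,27),(459,515),(100,517)],60)
w([(184,222),(345,222),(343,347),(186,348)],55)
w([(220,418),(363,418),(362,468),(221,469)],65)
E
```

```text
[554.  260.3] w 159.1 h 204.5 yaw -13.2
[548.3 261.6] w 66.9 h 53.5 yaw -13.4
[544.  194.1] w 61.2 h 23.0 yaw -13.4
```

>>> apply_moves(increments=[[1, -0.0013, 0.0014, -0.035, 0, 0, 0], [1, -0.0013, 0.0014, -0.035, 0, 0, 0], [1, -0.0013, 0.0014, -0.035, 0, 0, 0], [1, -0.0013, 0.0014, -0.035, 0, 0, 0], [1, -0.0013, 0.0014, -0.035, 0, 0, 0]])

```text
time_s: 4.28
ee_pos: [548.0, 261.9, 134.8]
ee_rot: [179.9, -0.0, 76.6]
force: [0.2, -0.9, -0.7]
gripper_width: 91.1
gripper_force: 0.0
```

>>> apply_moves(increments=[[1, 0, 0, -0.025, 0, 0, 0], [1, 0, 0, -0.02, 0, 0, 0], [1, 0, 0, -0.015, 0, 0, 0], [1, 0, 0, -0.01, 0, 0, 0], [1, 0, 0, 0, 0, 0, 0]])

```text
time_s: 4.7
ee_pos: [546.9, 261.4, 63.8]
ee_rot: [-179.8, 0.2, 76.6]
force: [0.6, 0.2, -0.5]
gripper_width: 91.4
gripper_force: 0.0
```

>>> apply_moves(increments=[[1, 0, 0, -0.012, 0, 0, 0], [1, 0, 0, -0.012, 0, 0, 0], [1, 0, 0, -0.008, 0, 0, 0], [1, 0, 0, -0.006, 0, 0, 0], [1, 0, 0, 0, 0, 0, 0]], newtons=20)

```text
time_s: 5.12
ee_pos: [547.9, 262.1, 27.3]
ee_rot: [-180.0, 0.0, 76.6]
force: [0.8, -0.2, -0.1]
gripper_width: 91.0
gripper_force: 0.0
```

>>> apply_moves(increments=[[-0.2, 0, 0, 0, 0, 0, 0], [-0.2, 0, 0, 0, 0, 0, 0], [-0.2, 0, 0, 0, 0, 0, 0], [-0.2, 0, 0, 0, 0, 0, 0], [-0.2, 0, 0, 0, 0, 0, 0]])

```text
time_s: 5.53
ee_pos: [548.7, 262.5, 28.5]
ee_rot: [179.9, -0.0, 76.6]
force: [-0.5, -0.2, 1.1]
gripper_width: 65.6
gripper_force: 20.0
```

Gripped at 65.6 mm, so it is the heat sink. Lifting and carrying it to the mat.

>>> apply_moves(increments=[[-0.2, 0, 0, 0.012, 0, 0, 0], [-0.2, 0, 0, 0.03, 0, 0, 0], [-0.2, 0, 0, 0.036, 0, 0, 0], [-0.2, 0, 0, 0.03, 0, 0, 0], [-0.2, 0, 0, 0, 0, 0, 0]])

```text
time_s: 5.95
ee_pos: [552.0, 264.1, 142.7]
ee_rot: [179.4, -0.5, 76.6]
force: [0.8, 0.2, -0.7]
gripper_width: 65.5
gripper_force: 20.0
```

>>> apply_moves(increments=[[-0.2, -0.0076, -0.0315, 0, 0, 0, 0.7], [-0.2, -0.0076, -0.0315, 0, 0, 0, 0.7], [-0.2, -0.0076, -0.0315, 0, 0, 0, 0.7], [-0.2, -0.0076, -0.0315, 0, 0, 0, 0.7], [-0.2, -0.0076, -0.0315, 0, 0, 0, 0.7]])

```text
time_s: 6.37
ee_pos: [508.9, 103.4, 135.0]
ee_rot: [-179.9, 0.0, 80.2]
force: [0.4, -0.7, -2.3]
gripper_width: 65.4
gripper_force: 20.0
```

>>> apply_moves(increments=[[-0.2, -0.0076, -0.0315, 0, 0, 0, 0.7], [-0.2, -0.0076, -0.0315, -0.02, 0, 0, 0.7], [-0.2, -0.0076, -0.0315, -0.02, 0, 0, 0.6], [-0.2, 0, 0, -0.03, 0, 0, 0], [-0.2, 0, 0, 0, 0, 0, 0]])

```text
time_s: 6.78
ee_pos: [482.1, 8.9, 61.2]
ee_rot: [-179.3, 0.1, 81.9]
force: [-1.6, 0.6, -2.7]
gripper_width: 65.7
gripper_force: 20.0
```

>>> apply_moves(increments=[[-0.2, 0, 0, -0.012, 0, 0, 0], [-0.2, 0, 0, -0.012, 0, 0, 0], [-0.2, 0, 0, -0.008, 0, 0, 0], [-0.2, 0, 0, -0.004, 0, 0, 0], [-0.2, 0, 0, 0, 0, 0, 0]])

```text
time_s: 7.2
ee_pos: [487.2, 10.9, 29.5]
ee_rot: [-179.9, 0.0, 82.1]
force: [-0.0, -0.2, -2.1]
gripper_width: 65.6
gripper_force: 20.0
```

>>> apply_moves(increments=[[-0.2, 0, 0, -0.001, 0, 0, 0], [-0.2, 0, 0, -0.001, 0, 0, 0], [-0.2, 0, 0, 0, 0, 0, 0], [-0.2, 0, 0, 0, 0, 0, 0]])

```text
time_s: 7.53
ee_pos: [487.7, 10.4, 28.3]
ee_rot: [180.0, -0.0, 82.1]
force: [0.2, -0.1, -2.6]
gripper_width: 65.1
gripper_force: 20.0
```

>>> apply_moves(increments=[[-0.2, 0, 0, -0.001, 0, 0, 0], [-0.2, 0, 0, 0, 0, 0, 0], [-0.2, 0, 0, 0, 0, 0, 0]])

```text
time_s: 7.78
ee_pos: [487.9, 10.3, 27.4]
ee_rot: [179.9, -0.0, 82.1]
force: [-0.8, 0.0, 3.1]
gripper_width: 65.9
gripper_force: 20.0
```

>>> apply_moves(increments=[[-0.2, 0, 0, -0.001, 0, 0, 0], [-0.2, 0, 0, 0, 0, 0, 0], [-0.2, 0, 0, 0, 0, 0, 0]])

```text
time_s: 8.03
ee_pos: [487.9, 10.3, 27.4]
ee_rot: [179.9, -0.0, 82.1]
force: [-3.4, -0.5, 10.4]
gripper_width: 65.7
gripper_force: 20.0
```

>>> apply_moves(increments=[[-0.2, 0, 0, 0.001, 0, 0, 0], [1, 0, 0, 0, 0, 0, 0], [1, 0, 0, 0, 0, 0, 0], [1, 0, 0, 0, 0, 0, 0], [1, 0, 0, 0, 0, 0, 0]])

```text
time_s: 8.45
ee_pos: [487.4, 10.3, 26.7]
ee_rot: [-180.0, 0.0, 82.1]
force: [-0.5, -0.0, -0.8]
gripper_width: 88.7
gripper_force: 0.0
```

>>> apply_moves(increments=[[1, 0, 0, 0.005, 0, 0, 0], [1, 0, 0, 0.02, 0, 0, 0], [1, 0, 0, 0.035, 0, 0, 0], [1, 0, 0, 0.035, 0, 0, 0], [1, 0, 0, 0.03, 0, 0, -7]])

```text
time_s: 8.87
ee_pos: [487.6, 10.3, 154.2]
ee_rot: [179.9, -0.0, 75.0]
force: [1.0, -0.6, -0.3]
gripper_width: 91.3
gripper_force: 0.0
```

>>> apply_moves(increments=[[1, 0, 0, 0.03, 0, 0, -7], [1, 0, 0, 0.02, 0, 0, -7], [1, 0, 0, 0, 0, 0, -7], [1, 0, 0, 0, 0, 0, -7], [1, 0, 0, 0, 0, 0, -7]])

```text
time_s: 9.28
ee_pos: [487.6, 10.3, 202.8]
ee_rot: [179.9, -0.1, 39.7]
force: [0.1, -0.7, 0.3]
gripper_width: 91.1
gripper_force: 0.0
```

>>> apply_moves(increments=[[1, 0, 0, 0, 0, 0, -7], [1, 0, 0, 0, 0, 0, -7], [1, 0, 0, 0, 0, 0, -7], [1, 0, 0, 0, 0, 0, -7], [1, 0, 0, 0, 0, 0, -7]])

```text
time_s: 9.7
ee_pos: [487.4, 10.3, 202.1]
ee_rot: [180.0, -0.0, 4.7]
force: [-0.2, 0.2, 0.3]
gripper_width: 91.1
gripper_force: 0.0
```

>>> apply_moves(increments=[[1, 0, 0, 0, 0, 0, -7], [1, 0, 0, 0, 0, 0, -6], [1, 0, 0, 0, 0, 0, 0], [1, 0, 0, 0, 0, 0, 0], [1, 0, 0, 0, 0, 0, 0]])

```text
time_s: 10.12
ee_pos: [487.4, 10.3, 202.0]
ee_rot: [180.0, -0.0, -7.8]
force: [-0.3, -0.0, 0.3]
gripper_width: 91.0
gripper_force: 0.0
```

```bash
python3 - <<'E'
from h import *
f=cams.grab_frame("wrist"); s=status.state();print(s["ee_pos"].round(1),s["ee_rot"].round(2),s["qpos"].round(1))
np.save("w4.npy",dict(f=f),allow_pickle=True)
cv2.imwrite("pics/w4.png",f["color"][:,:,::-1])
for r in finder.boxes_of("heat_sink","wrist"): print(r)
E
```

```text
[487.4  10.3 202. ] [180.    -0.    -7.81] [-0.1  9.9 99.3 -0.  70.7 97.7]
{'rect': [136.9, 296.3, 23.7, 30.4], 'score': 0.82}
{'rect': [293.5, 177.5, 53.7, 77.0], 'score': 0.6}
```

View pics/w4.png

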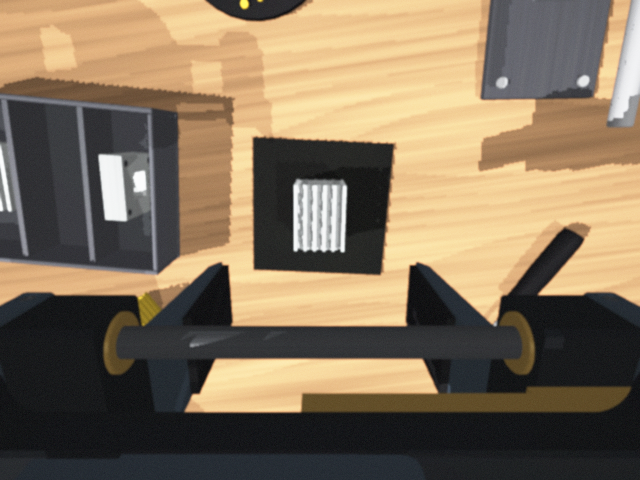

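The heat sink lies squarely on the mat at image columns 293..347, centred between the fingers (column 320), with the hole axis running up the picture. The spindle shows at the upper right. Descending to regrasp across its sides.

>>> apply_moves(increments=[[1, 0, 0, -0.035, 0, 0, 0], [1, 0, 0, -0.04, 0, 0, 0], [1, 0, 0, -0.036, 0, 0, 0], [1, 0, 0, -0.025, 0, 0, 0], [1, 0, 0, -0.014, 0, 0, 0]], newtons=25)

```text
time_s: 10.63
ee_pos: [485.1, 10.3, 48.8]
ee_rot: [180.0, 0.3, -7.8]
force: [-0.9, 0.5, 0.2]
gripper_width: 91.3
gripper_force: 0.0
```

>>> apply_moves(increments=[[1, 0, 0, -0.012, 0, 0, 0], [1, 0, 0, -0.01, 0, 0, 0], [1, 0, 0, -0.006, 0, 0, 0], [1, 0, 0, 0, 0, 0, 0], [-0.5, 0, 0, 0, 0, 0, 0]])

```text
time_s: 11.05
ee_pos: [487.6, 10.3, 24.0]
ee_rot: [180.0, 0.0, -7.9]
force: [0.3, 0.3, -0.2]
gripper_width: 87.0
gripper_force: 0.0
```

>>> apply_moves(increments=[[-0.5, 0, 0, 0, 0, 0, 0], [-0.5, 0, 0, 0, 0, 0, 0], [-0.5, 0, 0, 0, 0, 0, 0], [-0.5, 0, 0, 0, 0, 0, 0], [-0.5, 0, 0, 0, 0, 0, 0]])

```text
time_s: 11.47
ee_pos: [487.6, 10.3, 24.2]
ee_rot: [180.0, -0.0, -7.9]
force: [-0.1, 0.1, -0.2]
gripper_width: 54.1
gripper_force: 0.0
```

>>> apply_moves(increments=[[-0.5, 0, 0, 0, 0, 0, 0], [-0.5, 0, 0, 0, 0, 0, 0], [-0.5, 0, 0, 0.01, 0, 0, 0], [-0.5, 0, 0, 0.03, 0, 0, 0], [-0.5, 0, 0, 0.035, 0, 0, 0]])

```text
time_s: 11.88
ee_pos: [485.0, 10.4, 97.5]
ee_rot: [179.9, 0.4, -7.9]
force: [1.2, -0.4, -2.4]
gripper_width: 49.4
gripper_force: 25.0
```

>>> apply_moves(increments=[[-0.5, 0, -0.02, 0.016, 0, 0, 0], [-0.5, 0, -0.035, 0, 0, 0, 0], [-0.5, 0, -0.037, 0, 0, 0, 0], [-0.5, 0, -0.037, 0, 0, 0, 0], [-0.5, 0, -0.035, 0, 0, 0, 0]])

```text
time_s: 12.3
ee_pos: [486.8, -155.1, 114.6]
ee_rot: [180.0, 0.0, -7.9]
force: [1.0, 0.2, -1.8]
gripper_width: 49.4
gripper_force: 25.0
```

>>> apply_moves(increments=[[-0.5, 0.002, -0.03, 0, 0, 0, 0], [-0.5, 0.002, -0.02, 0, 0, 0, 0], [-0.5, 0.002, -0.008, 0, 0, 0, 0], [-0.5, 0, 0, 0, 0, 0, 0], [-0.5, 0, 0, 0, 0, 0, 0]])

```text
time_s: 12.72
ee_pos: [493.0, -211.0, 114.3]
ee_rot: [-179.9, 0.1, -7.9]
force: [0.2, -0.3, -1.8]
gripper_width: 49.7
gripper_force: 25.0
```

```bash
python3 - <<'E'
from h import *
f=cams.grab_frame("wrist"); g=cams.grab_frame("side"); s=status.state();print(s["ee_pos"].round(1),s["ee_rot"].round(2),s["qpos"].round(1))
np.save("w5.npy",dict(f=f,g=g),allow_pickle=True)
im=f["color"].copy()
S=np.array([651.8,-234.3,120]);u=np.array([np.cos(np.radians(-8)),np.sin(np.radians(-8)),0]);n=np.array([-u[1],u[0],0])
def dr(im,f):
    for k in(-8,8): 
        p=proj(f,np.array([S+n*k,S-110*u+n*k])).round().astype(int); cv2.line(im,tuple(map(int,p[0])),tuple(map(int,p[1])),(255,0,0),1)
dr(im,f)
im2=np.ascontiguousarray(cv2.resize(g["color"][330:480,220:470],None,fx=1.6,fy=1.6)); 
out=np.zeros((480,400+400,3),np.uint8); out[:,:400]=im[:,120:520]; out[:240,400:]=im2
cv2.imwrite("pics/w5.png",out[:,:,::-1])
E
```

```text
[ 493.1 -210.2  114.6] [-1.7995e+02  7.0000e-02 -7.8500e+00] [-24.3  18.3 101.2   0.   60.5  73.5]
```

View pics/w5.png

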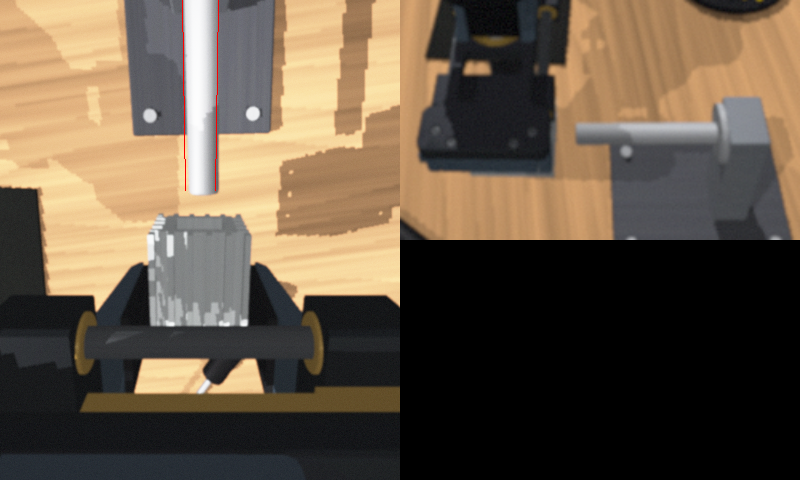

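The wrist view shows the heat sink held squarely in front of the spindle. The rod's free end is at crop columns 189..218, about 1 mm to the right of my red prediction. I'll measure the rod line from this close view.

```bash
python3 - <<'E'
from h import *
D=np.load("w5.npy",allow_pickle=True).item();f=D["f"]
g=cv2.GaussianBlur(f["color"],(3,3),0).astype(int)
C=[]
for v in range(4,186,13):
    row=g[v]; sat=row.max(1)-row.min(1)
    ok=(row.mean(1)>115)&(sat<30); x=[i for i in range(290,355) if ok[i]]
    L,R=x[0]-.5,x[-1]+.5
    P=(onz(f,(L,v),121)+onz(f,(R,v),121))/2; w=np.linalg.norm(onz(f,(L,v),121)-onz(f,(R,v),121)); C.append(P[:2]); print(v,L,R,P[:2].round(1),w.round(1))
C=np.array(C); k=np.polyfit(C[:,0],C[:,1],1); print("yaw",np.degrees(np.arctan(k[0])),"y at 493,545,618:",np.polyval(k,[493,545,618]))
print("end",onz(f,(120+203,194),121).round(1))
E
```

```text
4 290.5 337.5 [ 628.4 -228.1] 21.7
17 301.5 338.5 [ 622.8 -230.1] 17.2
30 302.5 338.5 [ 617.4 -229.6] 16.9
43 302.5 338.5 [ 612.  -228.9] 17.1
56 302.5 338.5 [ 606.4 -228.1] 17.2
69 302.5 352.5 [ 600.3 -230.7] 24.1
82 303.5 340.5 [ 595.  -227.3] 18.0
95 304.5 354.5 [ 588.6 -230.2] 24.6
108 304.5 354.5 [ 582.6 -229.4] 24.8
121 304.5 354.5 [ 576.6 -228.6] 25.1
134 305.5 334.5 [ 571. -223.] 14.7
147 307.5 337.5 [ 564.5 -223.4] 15.3
160 307.5 337.5 [ 558.1 -222.5] 15.5
173 308.5 334.5 [ 551.6 -221.1] 13.6
yaw -5.824946219398549 y at 493,545,618: [-217.221419   -222.52626146 -229.97344415]
end [ 540.5 -220.4  121. ]
```

```bash
python3 - <<'E'
from h import *
D=np.load("w5.npy",allow_pickle=True).item();f=D["f"]
T=np.array([493.1,-210.2,0]);a=np.radians(-7.85);u=np.array([np.cos(a),np.sin(a),0])
for d,z in((20,145),(33,145),(48,121),(70,121),(130,121)): print(d,z,proj(f,T+u*d+[0,0,z]).round(1))
print(f["intrinsics"][0,2])
g=f["color"]
for v in(225,240,260,280,300): print(v,g[v,255:385:3].mean(1).astype(int).tolist())
E
```

```text
20 145 [[315.9 259.7]]
33 145 [[315.8 234.1]]
48 121 [[316.1 194.8]]
70 121 [[316.  152.1]]
130 121 [[315.6  19.9]]
318.669535021452
225 [209, 212, 211, 209, 207, 205, 202, 194, 196, 158, 115, 113, 111, 109, 124, 130, 133, 131, 138, 130, 137, 134, 134, 137, 136, 135, 133, 133, 139, 116, 110, 115, 113, 116, 126, 125, 130, 181, 203, 204, 205, 204, 206, 207]
240 [203, 205, 203, 204, 235, 249, 226, 202, 167, 141, 140, 233, 233, 147, 134, 131, 139, 199, 131, 131, 134, 134, 135, 130, 133, 133, 131, 130, 133, 134, 123, 135, 133, 131, 136, 133, 124, 128, 130, 196, 204, 203, 204, 203]
260 [210, 207, 206, 208, 210, 184, 150, 163, 174, 138, 139, 135, 132, 124, 133, 132, 130, 135, 133, 130, 133, 134, 133, 131, 133, 131, 136, 129, 129, 138, 124, 133, 131, 133, 136, 134, 117, 135, 138, 202, 201, 201, 201, 200]
280 [43, 18, 21, 21, 41, 158, 162, 128, 137, 135, 137, 136, 132, 124, 134, 133, 132, 135, 133, 133, 136, 134, 131, 131, 129, 131, 133, 134, 134, 136, 130, 132, 130, 136, 133, 136, 119, 129, 86, 16, 17, 22, 36, 43]
300 [18, 21, 17, 20, 23, 160, 175, 155, 158, 155, 154, 167, 161, 156, 181, 174, 132, 134, 129, 127, 135, 134, 136, 133, 131, 130, 133, 134, 132, 131, 129, 129, 130, 139, 138, 129, 127, 130, 51, 16, 19, 17, 21, 18]
```

The camera's calibration has a lateral bias of about 4 px: the held part sits at column 320 where 316 was predicted. Comparing the rod directly with the held part, I need about −2.5 mm lateral and +1° yaw. I'll correct that and slide on partway.

>>> apply_moves(increments=[[-0.5, -0.0003, -0.0025, 0.0005, 0, 0, 1.0], [-0.5, 0, 0, 0, 0, 0, 0], [-0.5, 0.01, -0.0012, 0, 0, 0, 0], [-0.5, 0.012, -0.0014, 0, 0, 0, 0], [-0.5, 0.012, -0.0014, 0, 0, 0, 0]])

```text
time_s: 13.23
ee_pos: [528.4, -217.9, 115.7]
ee_rot: [180.0, -0.1, -6.9]
force: [0.5, -0.3, -1.6]
gripper_width: 49.6
gripper_force: 25.0
```

>>> apply_moves(increments=[[-0.5, 0.012, -0.0014, 0, 0, 0, 0], [-0.5, 0.01, -0.0012, 0, 0, 0, 0], [-0.5, 0, 0, 0, 0, 0, 0], [-0.5, 0, 0, 0, 0, 0, 0]])

```text
time_s: 13.57
ee_pos: [549.5, -220.5, 115.1]
ee_rot: [-180.0, 0.0, -6.9]
force: [-0.5, -0.0, -2.5]
gripper_width: 49.8
gripper_force: 25.0
```

```bash
python3 - <<'E'
from h import *
f=cams.grab_frame("wrist"); s=status.state();print(s["ee_pos"].round(1),s["ee_rot"].round(2),s["force"])
cv2.imwrite("pics/w6.png",cv2.resize(f["color"][0:340,220:420,::-1],None,fx=1.7,fy=1.7))
E
```

```text
[ 548.8 -220.4  115. ] [-1.7999e+02  7.0000e-02 -6.8900e+00] [-0.09890954 -0.07196435 -1.53916692]
```

View pics/w6.png

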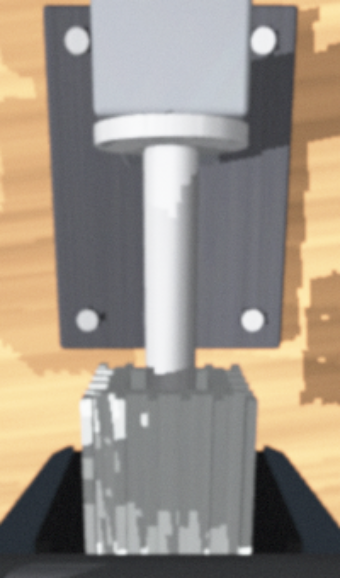

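The rod (crop columns 146..195) enters the hole centred and parallel in the heat sink (82..256), with no contact force. Sliding on.

>>> apply_moves(increments=[[-0.5, 0.01, -0.0012, 0, 0, 0, 0], [-0.5, 0.014, -0.0017, 0, 0, 0, 0], [-0.5, 0.014, -0.0017, 0, 0, 0, 0], [-0.5, 0.012, -0.0014, 0, 0, 0, 0], [-0.5, 0.008, -0.001, 0, 0, 0, 0]])

```text
time_s: 14.03
ee_pos: [608.5, -228.0, 115.4]
ee_rot: [180.0, -0.1, -6.9]
force: [1.3, -0.3, -1.8]
gripper_width: 50.0
gripper_force: 25.0
```

>>> apply_moves(increments=[[-0.5, 0, 0, 0, 0, 0, 0], [-0.5, 0.003, -0.0004, 0, 0, 0, 0], [-0.5, 0.003, -0.0004, 0, 0, 0, 0], [-0.5, 0, 0, 0, 0, 0, 0]])

```text
time_s: 14.37
ee_pos: [613.2, -228.6, 115.4]
ee_rot: [180.0, -0.0, -6.9]
force: [0.8, 0.1, -1.2]
gripper_width: 49.8
gripper_force: 25.0
```

>>> apply_moves(increments=[[-0.5, 0.0015, -0.0002, 0, 0, 0, 0], [-0.5, 0.0015, -0.0002, 0, 0, 0, 0], [-0.5, 0, 0, 0, 0, 0, 0]])

```text
time_s: 14.62
ee_pos: [616.3, -229.1, 115.5]
ee_rot: [180.0, -0.0, -6.9]
force: [-0.8, -0.5, -2.1]
gripper_width: 49.7
gripper_force: 25.0
```

>>> apply_moves(increments=[[-0.5, 0.001, -0.0001, 0, 0, 0, 0], [-0.5, 0.001, -0.0001, 0, 0, 0, 0], [-0.5, 0, 0, 0, 0, 0, 0]])

```text
time_s: 14.87
ee_pos: [617.7, -229.2, 115.4]
ee_rot: [180.0, 0.1, -6.9]
force: [-1.7, 0.3, -1.4]
gripper_width: 49.9
gripper_force: 25.0
```

>>> apply_moves(increments=[[-0.5, 0.001, -0.0001, 0, 0, 0, 0], [-0.5, 0, 0, 0, 0, 0, 0], [-0.5, 0, 0, 0, 0, 0, 0]])

```text
time_s: 15.12
ee_pos: [617.7, -229.2, 115.4]
ee_rot: [180.0, 0.2, -6.9]
force: [-5.6, 0.8, 0.9]
gripper_width: 49.8
gripper_force: 24.9
```

>>> apply_moves(increments=[[-0.5, 0.001, -0.0001, 0, 0, 0, 0], [-0.5, 0, 0, 0, 0, 0, 0], [-0.5, 0, 0, 0, 0, 0, 0]])

```text
time_s: 15.37
ee_pos: [617.7, -229.2, 115.4]
ee_rot: [180.0, 0.3, -6.9]
force: [-7.7, 0.8, 2.5]
gripper_width: 49.7
gripper_force: 24.9
```

Contact at the shoulder, at 617.7 in x, matching the seat estimate of 650.5. Easing off and lowering onto the rod.

>>> apply_moves(increments=[[-0.5, -0.0012, 0.0001, 0, 0, 0, 0], [-0.5, 0, 0, -0.002, 0, 0, 0], [-0.5, 0, 0, -0.002, 0, 0, 0], [-0.5, 0, 0, 0, 0, 0, 0], [-0.5, 0, 0, 0, 0, 0, 0]])

```text
time_s: 15.78
ee_pos: [617.8, -229.0, 111.0]
ee_rot: [-180.0, 0.2, -6.9]
force: [-5.7, 0.6, -1.3]
gripper_width: 49.6
gripper_force: 24.9
```

>>> apply_moves(increments=[[-0.5, 0, 0, -0.001, 0, 0, 0], [-0.5, 0, 0, 0, 0, 0, 0], [-0.5, 0, 0, 0, 0, 0, 0]])

```text
time_s: 16.03
ee_pos: [617.8, -229.0, 110.3]
ee_rot: [-180.0, 0.2, -6.9]
force: [-6.3, 0.4, 2.3]
gripper_width: 49.4
gripper_force: 24.9
```

Resting on the rod with the hole centre at 115.3 mm, as it must be. Releasing, lifting clear and going to the end plate.

>>> apply_moves(increments=[[1, 0, 0, 0, 0, 0, 0], [1, 0, 0, 0, 0, 0, 0], [1, 0, 0, 0, 0, 0, 0], [1, 0, 0, 0, 0, 0, 0], [1, 0, 0, 0, 0, 0, 0]])

```text
time_s: 16.45
ee_pos: [619.6, -229.4, 110.6]
ee_rot: [180.0, -0.1, -6.9]
force: [0.2, 0.1, -0.3]
gripper_width: 80.2
gripper_force: 0.0
```

>>> apply_moves(increments=[[1, 0, 0, 0.01, 0, 0, 0], [1, 0, 0, 0.03, 0, 0, 0], [1, 0, 0, 0.035, 0, 0, 0], [1, 0, 0, 0.035, 0, 0, 0], [1, 0, 0, 0.03, 0, 0, 0]])

```text
time_s: 16.87
ee_pos: [619.4, -229.4, 253.9]
ee_rot: [180.0, -0.2, -6.9]
force: [1.1, 0.0, -0.4]
gripper_width: 91.5
gripper_force: 0.0
```

```bash
python3 - <<'E'
from h import *
out=np.zeros((480,800,3),np.uint8)
f=cams.grab_frame("wrist"); g=cams.grab_frame("side"); s=status.state();print(s["ee_pos"].round(1),s["force"])
out[:,:400]=f["color"][:,120:520]; out[:240,400:]=cv2.resize(g["color"][330:480,220:470],None,fx=1.6,fy=1.6)
cv2.imwrite("pics/w7.png",out[:,:,::-1])
E
```

```text
[ 621.9 -230.4  258.2] [-0.06025646 -1.08153959 -0.1981497 ]
```

View pics/w7.png

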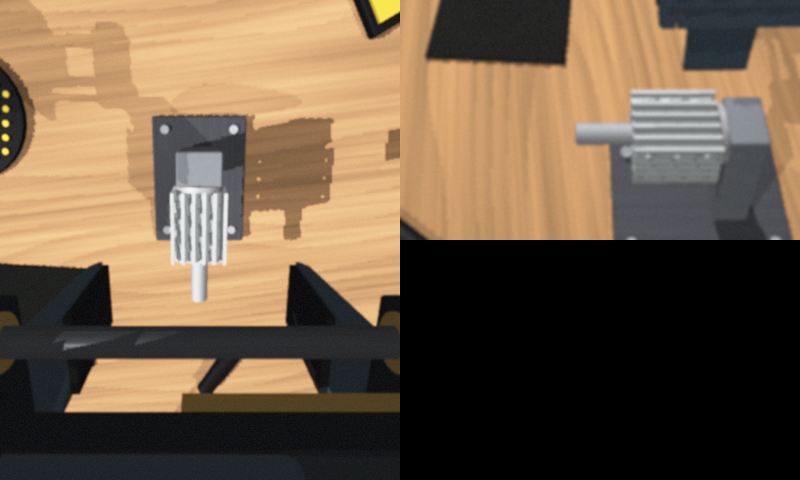

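The heat sink hangs on the spindle against the shoulder, at side-crop columns 630..722. On to the plate.

>>> apply_moves(increments=[[1, -0.0063, 0.02, 0, 0, 0, 7], [1, -0.0063, 0.038, 0, 0, 0, 7], [1, -0.0063, 0.038, 0, 0, 0, 7], [1, -0.0063, 0.038, 0, 0, 0, 7], [1, -0.0063, 0.038, 0, 0, 0, 7]])

```text
time_s: 17.38
ee_pos: [586.7, -55.8, 250.2]
ee_rot: [-180.0, 0.0, 28.4]
force: [0.8, 0.4, 0.3]
gripper_width: 91.5
gripper_force: 0.0
```

>>> apply_moves(increments=[[1, -0.0063, 0.038, 0, 0, 0, 7], [1, -0.0063, 0.038, 0, 0, 0, 7], [1, -0.0063, 0.038, 0, 0, 0, 7], [1, -0.0063, 0.038, 0, 0, 0, 7], [1, -0.0063, 0.038, 0, 0, 0, 7]])

```text
time_s: 17.8
ee_pos: [555.2, 134.5, 250.4]
ee_rot: [180.0, -0.0, 63.4]
force: [0.6, -0.3, -0.2]
gripper_width: 91.0
gripper_force: 0.0
```

>>> apply_moves(increments=[[1, -0.0063, 0.038, 0, 0, 0, 7], [1, -0.0062, 0.024, 0, 0, 0, 6.6], [1, 0, 0, 0, 0, 0, 0], [1, 0, 0, 0, 0, 0, 0], [1, 0, 0, 0, 0, 0, 0]])

```text
time_s: 18.22
ee_pos: [543.5, 194.1, 250.3]
ee_rot: [180.0, 0.0, 76.6]
force: [-0.6, 0.2, 0.7]
gripper_width: 91.3
gripper_force: 0.0
```

```bash
python3 - <<'E'
from h import *
f=cams.grab_frame("wrist"); s=status.state();print(s["ee_pos"].round(1),s["ee_rot"].round(1),s["force"])
for r in finder.trace("end_plate","wrist")[:2]:
    ys,xs=np.nonzero(r["pixels"]); print(r["rect"],r["score"])
    for y in(ys.max()-3,ys.max()-8):
        x=xs[ys==y]; print(y,x.min(),x.max(),onz(f,((x.min()+x.max())/2,y),65).round(1))
print(proj(f,np.array([[544,194.5,65]])))
cv2.imwrite("pics/w8.png",f["color"][:,:,::-1])
E
```

```text
[543.7 193.7 250.3] [180.    0.   76.6] [ 0.8023405  -1.25074044  0.01421191]
[292.0, 190.4, 56.5, 31.1] 0.87
217 292 347 [542.3 187.1  65. ]
212 292 347 [543.6 192.5  65. ]
[[319.47921064 210.17597717]]
```

View pics/w8.png

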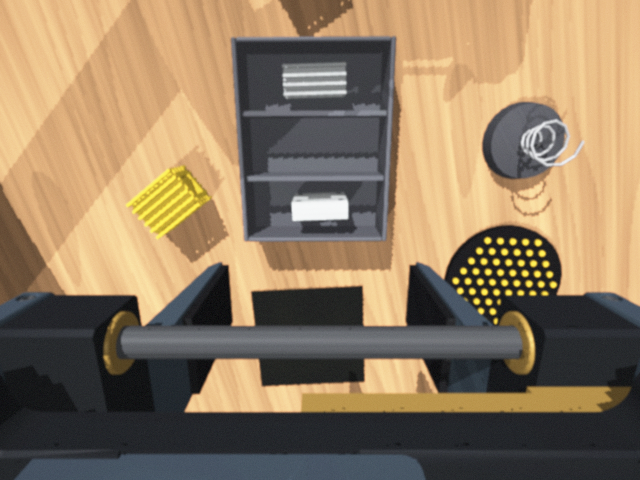

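The plate's top face is at columns 292..347, rows 200..221. That is centred where predicted, (319.5,210), so the tool is right above it. Descending.

>>> apply_moves(increments=[[1, 0, 0.0005, -0.035, 0, 0, 0], [1, 0, 0, -0.04, 0, 0, 0], [1, 0, 0, -0.04, 0, 0, 0], [1, 0, 0, -0.035, 0, 0, 0], [1, 0, 0, -0.025, 0, 0, 0]], newtons=25)

```text
time_s: 18.73
ee_pos: [542.1, 193.1, 72.2]
ee_rot: [-179.8, 0.1, 76.5]
force: [-0.1, -0.0, -0.7]
gripper_width: 91.1
gripper_force: 0.0
```

>>> apply_moves(increments=[[1, 0, 0, -0.015, 0, 0, 0], [1, 0, 0, -0.012, 0, 0, 0], [1, 0, 0, -0.01, 0, 0, 0], [1, 0, 0, -0.008, 0, 0, 0], [1, 0, 0, 0, 0, 0, 0]])

```text
time_s: 19.15
ee_pos: [542.8, 194.2, 29.0]
ee_rot: [-179.9, 0.1, 76.6]
force: [-0.7, -0.5, -0.7]
gripper_width: 91.1
gripper_force: 0.0
```

>>> apply_moves(increments=[[-0.5, 0, 0, 0, 0, 0, 0], [-0.5, 0, 0, 0, 0, 0, 0], [-0.5, 0, 0, 0, 0, 0, 0], [-0.5, 0, 0, 0, 0, 0, 0], [-0.5, 0, 0, 0, 0, 0, 0]])

```text
time_s: 19.57
ee_pos: [544.0, 195.4, 31.1]
ee_rot: [179.9, -0.0, 76.7]
force: [1.8, 0.0, 1.6]
gripper_width: 60.7
gripper_force: 0.7
```

>>> apply_moves(increments=[[-0.5, 0, 0, 0, 0, 0, 0], [-0.5, 0, 0, 0, 0, 0, 0]])

```text
time_s: 19.73
ee_pos: [544.1, 195.3, 31.0]
ee_rot: [179.9, -0.0, 76.7]
force: [0.8, 0.4, 2.8]
gripper_width: 59.6
gripper_force: 25.0
```

Plate gripped at 59.6 mm. Lifting and carrying it to the front of the spindle, turning as it goes.

>>> apply_moves(increments=[[-0.5, 0, 0, 0.01, 0, 0, 0], [-0.5, 0, 0, 0.03, 0, 0, 0], [-0.5, 0, 0, 0.035, 0, 0, 0], [-0.5, 0, 0, 0.03, 0, 0, 0], [-0.5, 0, -0.01, 0.015, 0, 0, 0]])

```text
time_s: 20.15
ee_pos: [545.1, 187.1, 154.8]
ee_rot: [179.7, -0.3, 76.8]
force: [0.8, -0.2, -1.7]
gripper_width: 59.7
gripper_force: 25.0
```

>>> apply_moves(increments=[[-0.5, -0.006, -0.025, 0, 0, 0, -7], [-0.5, -0.006, -0.035, 0, 0, 0, -7], [-0.5, -0.006, -0.035, 0, 0, 0, -7], [-0.5, -0.006, -0.035, 0, 0, 0, -7], [-0.5, -0.006, -0.035, 0, 0, 0, -7]])

```text
time_s: 20.57
ee_pos: [512.4, 19.0, 150.7]
ee_rot: [-180.0, 0.0, 41.4]
force: [1.2, -0.6, -1.3]
gripper_width: 60.2
gripper_force: 25.0
```

>>> apply_moves(increments=[[-0.5, -0.006, -0.035, 0, 0, 0, -7], [-0.5, -0.006, -0.035, 0, 0, 0, -7], [-0.5, -0.006, -0.035, 0, 0, 0, -7], [-0.5, 0, -0.035, 0, 0, 0, -7], [-0.5, 0, -0.035, 0, 0, 0, -7]])

```text
time_s: 20.98
ee_pos: [494.4, -156.1, 150.8]
ee_rot: [-180.0, 0.0, 6.3]
force: [0.7, -0.4, -1.2]
gripper_width: 59.8
gripper_force: 25.0
```

>>> apply_moves(increments=[[-0.5, 0, -0.033, -0.01, 0, 0, -7], [-0.5, 0, -0.025, -0.015, 0, 0, -6.6], [-0.5, 0, 0, -0.008, 0, 0, 0], [-0.5, 0, 0, 0, 0, 0, 0], [-0.5, 0, 0, 0, 0, 0, 0]])

```text
time_s: 21.4
ee_pos: [494.8, -212.0, 117.1]
ee_rot: [-179.9, 0.1, -6.9]
force: [-0.3, 0.7, -1.4]
gripper_width: 59.9
gripper_force: 25.0
```

>>> apply_moves(increments=[[-0.5, 0, -0.0015, -0.001, 0, 0, 0], [-0.5, 0.01, -0.0013, 0, 0, 0, 0], [-0.5, 0.01, -0.0013, 0, 0, 0, 0], [-0.5, 0, 0, 0, 0, 0, 0], [-0.5, 0, 0, 0, 0, 0, 0]])

```text
time_s: 21.82
ee_pos: [516.6, -216.6, 116.6]
ee_rot: [180.0, -0.0, -6.8]
force: [-0.8, -0.2, -1.7]
gripper_width: 59.7
gripper_force: 25.0
```

```bash
python3 - <<'E'
from h import *
f=cams.grab_frame("wrist"); s=status.state();print(s["ee_pos"].round(1),s["ee_rot"].round(2),s["force"])
g=f["color"].astype(int); print(proj(f,s["ee_pos"]+np.array([0,0,34])))
for r in finder.trace("end_plate","wrist")[:1]: print(r["rect"],r["score"])
for v in(170,185,200,215,225,235,245,260): print(v,g[v,270:372:3].mean(1).astype(int).tolist())
E
```

```text
[ 515.9 -216.5  116.4] [ 1.80e+02  1.00e-02 -6.85e+00] [-0.40551127  0.31738998 -1.92881475]
[[317.65095146 301.10775199]]
[256.8, 244.9, 124.0, 79.3] 0.59
170 [166, 167, 164, 164, 168, 167, 163, 167, 169, 166, 168, 177, 214, 232, 244, 244, 231, 208, 181, 150, 121, 102, 178, 194, 194, 196, 196, 197, 195, 200, 202, 201, 200, 200]
185 [184, 182, 186, 186, 185, 185, 183, 184, 182, 182, 179, 175, 209, 231, 245, 244, 230, 206, 179, 147, 119, 101, 183, 197, 195, 196, 196, 199, 196, 196, 195, 195, 195, 194]
200 [204, 204, 204, 208, 206, 206, 209, 206, 207, 206, 206, 206, 217, 234, 244, 242, 229, 204, 173, 147, 118, 99, 202, 208, 208, 206, 207, 205, 204, 203, 203, 201, 203, 204]
215 [205, 205, 205, 205, 198, 198, 198, 196, 196, 196, 194, 194, 213, 236, 246, 243, 230, 202, 170, 144, 118, 101, 188, 199, 196, 197, 195, 195, 194, 194, 191, 192, 191, 192]
225 [196, 194, 194, 195, 194, 196, 191, 191, 194, 192, 192, 191, 211, 237, 247, 243, 227, 199, 171, 142, 117, 101, 182, 184, 183, 182, 184, 182, 184, 184, 185, 188, 189, 191]
235 [187, 184, 187, 188, 189, 190, 191, 187, 190, 193, 194, 192, 197, 236, 248, 242, 227, 199, 164, 130, 103, 142, 203, 202, 204, 205, 205, 207, 208, 208, 210, 208, 211, 211]
245 [204, 203, 203, 207, 209, 210, 211, 210, 210, 207, 206, 206, 204, 202, 202, 199, 200, 200, 200, 199, 198, 197, 200, 196, 196, 196, 191, 191, 188, 184, 182, 180, 197, 197]
260 [109, 104, 106, 107, 105, 105, 110, 105, 106, 121, 128, 123, 131, 127, 124, 131, 129, 129, 127, 129, 128, 127, 128, 123, 108, 109, 107, 103, 107, 106, 107, 106, 108, 108]
```

Numerically, the rod spans columns 305..335 (centre 320) and the plate's hole about 297..341 (centre 319.5), so they are aligned. Sliding on.

>>> apply_moves(increments=[[-0.5, 0.008, -0.001, 0, 0, 0, 0], [-0.5, 0.01, -0.0013, 0, 0, 0, 0], [-0.5, 0.01, -0.0013, 0, 0, 0, 0], [-0.5, 0.008, -0.001, 0, 0, 0, 0], [-0.5, 0, 0, 0, 0, 0, 0]])

```text
time_s: 22.33
ee_pos: [553.8, -221.9, 116.2]
ee_rot: [180.0, -0.1, -6.9]
force: [-0.1, 0.1, -1.5]
gripper_width: 59.5
gripper_force: 25.0
```

>>> apply_moves(increments=[[-0.5, 0.008, -0.001, 0, 0, 0, 0], [-0.5, 0.006, -0.0008, 0, 0, 0, 0], [-0.5, 0.004, -0.0005, 0, 0, 0, 0], [-0.5, 0, 0, 0, 0, 0, 0], [-0.5, 0, 0, 0, 0, 0, 0]])

```text
time_s: 22.75
ee_pos: [569.5, -223.7, 116.2]
ee_rot: [180.0, 0.0, -6.9]
force: [0.3, 0.5, -1.4]
gripper_width: 59.9
gripper_force: 25.0
```

>>> apply_moves(increments=[[-0.5, 0.001, -0.0001, 0, 0, 0, 0], [-0.5, 0.001, -0.0001, 0, 0, 0, 0], [-0.5, 0.001, -0.0001, 0, 0, 0, 0], [-0.5, 0, 0, 0, 0, 0, 0]])

```text
time_s: 23.08
ee_pos: [572.6, -224.1, 116.5]
ee_rot: [180.0, -0.0, -6.9]
force: [-0.4, -0.2, -1.5]
gripper_width: 60.2
gripper_force: 25.0
```

>>> apply_moves(increments=[[-0.5, 0.001, -0.0001, 0, 0, 0, 0], [-0.5, 0.001, -0.0001, 0, 0, 0, 0], [-0.5, 0, 0, 0, 0, 0, 0]])

```text
time_s: 23.33
ee_pos: [574.5, -224.3, 116.4]
ee_rot: [180.0, 0.0, -6.9]
force: [0.1, -0.8, -0.6]
gripper_width: 59.6
gripper_force: 25.0
```

>>> apply_moves(increments=[[-0.5, 0.001, -0.0001, 0, 0, 0, 0], [-0.5, 0, 0, 0, 0, 0, 0], [-0.5, 0, 0, 0, 0, 0, 0]])

```text
time_s: 23.58
ee_pos: [574.8, -224.5, 116.3]
ee_rot: [180.0, 0.1, -6.9]
force: [-2.2, -1.0, -0.9]
gripper_width: 59.8
gripper_force: 25.0
```

Light contact near the expected 575. I'll push a little more, then lower.

>>> apply_moves(increments=[[-0.5, 0.001, -0.0001, 0, 0, 0, 0], [-0.5, 0.001, -0.0001, 0, 0, 0, 0], [-0.5, 0, 0, 0, 0, 0, 0], [-0.5, 0, 0, 0, 0, 0, 0]])

```text
time_s: 23.92
ee_pos: [574.9, -224.5, 116.2]
ee_rot: [180.0, 0.3, -6.9]
force: [-6.7, -0.9, 2.5]
gripper_width: 59.1
gripper_force: 25.0
```

>>> apply_moves(increments=[[-0.5, -0.0005, 0, -0.002, 0, 0, 0], [-0.5, 0, 0, -0.002, 0, 0, 0], [-0.5, 0, 0, 0, 0, 0, 0], [-0.5, 0, 0, 0, 0, 0, 0]])

```text
time_s: 24.25
ee_pos: [574.8, -224.5, 112.0]
ee_rot: [180.0, 0.3, -6.9]
force: [-6.6, -0.4, 1.6]
gripper_width: 59.9
gripper_force: 25.0
```

>>> apply_moves(increments=[[-0.5, 0, 0, -0.001, 0, 0, 0], [-0.5, 0, 0, 0, 0, 0, 0], [-0.5, 0, 0, 0, 0, 0, 0]])

```text
time_s: 24.5
ee_pos: [574.8, -224.5, 111.3]
ee_rot: [180.0, 0.3, -6.9]
force: [-7.1, 0.1, 2.2]
gripper_width: 59.7
gripper_force: 25.0
```

>>> apply_moves(increments=[[-0.5, 0, 0, -0.0005, 0, 0, 0], [-0.5, 0, 0, 0, 0, 0, 0], [-0.5, 0, 0, 0, 0, 0, 0]])

```text
time_s: 24.75
ee_pos: [574.8, -224.4, 111.0]
ee_rot: [180.0, 0.3, -6.9]
force: [-6.3, -0.2, 2.6]
gripper_width: 60.1
gripper_force: 25.0
```

>>> apply_moves(increments=[[-0.5, 0, 0, -0.0008, 0, 0, 0], [-0.5, 0, 0, 0, 0, 0, 0], [-0.5, 0, 0, 0, 0, 0, 0]])

```text
time_s: 25.0
ee_pos: [574.8, -224.5, 111.0]
ee_rot: [180.0, 0.2, -6.9]
force: [-8.5, 0.0, 6.8]
gripper_width: 59.3
gripper_force: 25.0
```

Resting on the rod: z has stopped at 111.0 and the force is rising. I'll ease, release, let it settle and lift away.

>>> apply_moves(increments=[[-0.5, 0, 0, 0.0008, 0, 0, 0], [1, 0, 0, 0, 0, 0, 0], [1, 0, 0, 0, 0, 0, 0], [1, 0, 0, 0, 0, 0, 0], [1, 0, 0, 0, 0, 0, 0]])

```text
time_s: 25.42
ee_pos: [577.8, -224.6, 111.1]
ee_rot: [180.0, -0.1, -6.9]
force: [0.1, 0.1, 0.2]
gripper_width: 83.7
gripper_force: 0.0
```

>>> apply_moves(increments=[[1, 0, 0, 0, 0, 0, 0], [1, 0, 0, 0.01, 0, 0, 0], [1, 0, 0, 0.025, 0, 0, 0], [1, 0, 0, 0.035, 0, 0, 0], [1, 0, 0, 0.035, 0, 0, 0]])

```text
time_s: 25.83
ee_pos: [576.6, -224.3, 217.1]
ee_rot: [-180.0, 0.1, -6.9]
force: [0.9, -0.5, -0.3]
gripper_width: 91.1
gripper_force: 0.0
```

>>> apply_moves(increments=[[1, 0, 0, 0.03, 0, 0, 0], [1, 0, 0, 0.02, 0, 0, 0], [1, 0, 0, 0, 0, 0, 0], [1, 0, 0, 0, 0, 0, 0], [1, 0, 0, 0, 0, 0, 0]])

```text
time_s: 26.25
ee_pos: [576.4, -224.3, 264.9]
ee_rot: [-180.0, 0.1, -6.9]
force: [0.4, -0.3, 0.4]
gripper_width: 91.3
gripper_force: 0.0
```

```bash
python3 - <<'E'
from h import *
s=status.state();print(s["ee_pos"].round(1),s["force"].round(1))
a=np.radians(-6.9);u=np.array([np.cos(a),np.sin(a),0]);n=np.array([-u[1],u[0],0]);S=np.array([650.5,-233.2,115])
B=lambda x0,x1,h:np.array([S+u*x+n*y*h+[0,0,z*h] for x in(x0,x1) for y in(-1,1) for z in(-1,1)])
for c in("side","scene","wrist"):
    f=cams.grab_frame(c)
    for q,b in(("end_plate",B(-86,-66,30)),("heat_sink",B(-66,0,25))):
        p=proj(f,b); print(c,q,"pred",p.min(0).round(),(p.max(0)-p.min(0)).round(),[(np.round(r["rect"]).tolist(),round(r["score"],2)) for r in finder.boxes_of(q,c)[:4]])
E
```

```text
[ 576.4 -224.3  264.9] [ 0.4 -0.3  0.4]
side end_plate pred [347. 382.] [20. 70.] [([345.0, 383.0, 24.0, 67.0], 0.73)]
side heat_sink pred [362. 388.] [60. 58.] [([300.0, 172.0, 22.0, 24.0], 0.88), ([209.0, 226.0, 37.0, 41.0], 0.57)]
scene end_plate pred [164. 355.] [50. 52.] [([164.0, 356.0, 43.0, 54.0], 0.87)]
scene heat_sink pred [175. 367.] [61. 69.] [([177.0, 368.0, 60.0, 62.0], 0.73), ([270.0, 177.0, 34.0, 31.0], 0.71), ([398.0, 162.0, 36.0, 36.0], 0.58)]
wrist end_plate pred [285. 203.] [67. 34.] [([286.0, 207.0, 69.0, 34.0], 0.95)]
wrist heat_sink pred [289. 139.] [58. 76.] [([291.0, 141.0, 59.0, 79.0], 0.97)]
```

All three cameras show both parts where the seated model predicts, and the robot is clear. Handing in.

```bash
python3 -c "
from workcell import env
print(env.job_done())"
```

```text
the job is handed in; nothing more can be done
None
```

The heat sink was set down on the mat, regrasped and slid up to the shoulder, the end plate now hangs against it, both are released with the robot clear, and the job was handed in at about 26 s; the hand-in call returned no verdict.

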